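# Pack out the slicer's knife shaft

### The job

The roll slicer's knife shaft stands upright in its assembly stand with its knives already on. Thread the three loose packing collars from the white board onto its square end - thickest first against the flange, then the middle one, the thinnest last so that it lies under the nut - each slid fully home and flat on the one below. They fit only when flats meet flats, so turn them gently until they slide on, do not force or drop them, and leave the nut, spare knife and everything else where they are.

Things in the scene. Friction and masses are not known exactly. Their poses are not given: they have to be found in the camera images.
- collar_thick: plain steel packing collar, 20 mm thick, 46 mm outside diameter, about 0.2 kg, flat on the white board, with a square bore 20 mm across flats. Origin: centre of its underside; z up along the bore; the four bore flats face its own x and y, so its yaw modulo 90 degrees tells how the bore is turned. The collars differ only in thickness; which lies where changes
- collar_medium: the same kind of collar, 13 mm thick, 46 mm outside, about 0.13 kg, bore and axes as for the thick one. On the bar a collar has 1.2 mm play a side and about 8 degrees of turn either way
- collar_thin: the same kind of collar, 8 mm thick, 46 mm outside, about 0.08 kg, bore and axes as for the thick one. More than 60 N between any collar and the shaft, or the collar below, is forcing it; a free fall of over 8 mm, down the bar too, is dropping it
- collar_thick_mid (a point): centre of the thick collar: on its bore axis, 10 mm above its underside
- collar_medium_mid (a point): centre of the medium collar: on its bore axis, 6.5 mm above its underside
- collar_thin_mid (a point): centre of the thin collar: on its bore axis, 4 mm above its underside
- seat (a point): point on the vertical shaft axis on the top face of the upper flange (58 mm across), where the first collar seats, 84 mm above the counter. Above it the shaft is a square bar, 17.6 mm across flats, 38 mm long, its end square-edged, then a threaded stub 12 mm across, 14 mm long. This point's orientation does NOT tell how the shaft's flats face, which differs each time
- stand: fixed round cast stand, 130 mm across, with the upright knife shaft: three knives 84 mm across under a flange 8 mm thick. Origin: centre of its underside, z along the shaft. Shaft flats face any way: see them from above, or rest a collar lightly on the bar's end and turn it, at most 90 degrees, until it sinks. The shaft is stiff and does not turn under a light rub
- board: fixed white plastic cutting board, 280 x 300 x 12 mm, on which collars, nut and spare knife lie; origin: centre of its underside, its top is 12 mm above the counter
- nut: bystander: brass wing nut, 38 mm over its flange (58 mm over the wings), 18 mm high, on the board; origin: centre of its underside. Leave alone
- spare_knife: bystander: round spare knife, 82 mm across, 2.5 mm thick, flat on the board; origin: centre of its underside. Leave alone
- spanner: bystander: dark steel hook spanner, about 215 mm long, 9 mm high, flat on the counter; origin near the middle of its length. Leave alone
- bowl: bystander: steel bowl, 150 mm across, 55 mm high; origin: centre of its underside. Leave alone
- bottle: bystander: green bottle, 74 mm across, 250 mm tall; origin: centre of its underside. Leave alone
- cup: bystander: steel cup, 72 mm across, 70 mm high; origin: centre of its underside. Leave alone
- brush: bystander: wooden-handled brush lying on the counter; origin under its middle. Leave alone
Things that resemble listed ones, but are neither listed nor needed, are in the scene too. Leave any purple look-alike of the stand alone.

How it is judged:
By the outcome, as a careful person would: the job done as asked, in the order asked, and still so for the second after the job is handed in, with the robot touching nothing.
It also fails if it takes over 72 s, if anything falls off the work surface, if the arm or the gripper's body presses on something with over 40 N, if the wrist force passes 120 N, or if a joint passes its speed limit or range.

### The arm

A 6-joint arm with a two-finger parallel gripper is mounted at the origin on the work surface. World frame = base frame: x ahead of the robot, y to its left, z up, the work surface at z = 0. Lengths are in m, angles in degrees, forces in N, time in s.
With the tool pointing down it reaches from about 0.35 to 0.875 m from the base axis. Payload 4.2 kg.
Tool frame: the origin (TCP) lies midway between the tips of the shut fingers; the grasp point (between the pads) lies 19 mm behind it; y points along the fingers, z is the direction in which the jaws open and shut, and the axes are right-handed (so a half turn about y gives the same grasp; the last joint's range is limited). The gripper opens to 87 mm and grips with 3 to 60 N. Pads are 19 mm wide; open, the fingers measure 117 mm over their backs; the gripper's body (75 mm by 190 mm) begins 51 mm behind the grasp point.
Start: joints at [-58.694, 22.042, 0.453, 0, -68.411, -14.817], TCP at [0.177, -0.599, 0.223] pointing down, gripper open.
Joint ranges: [-179.83, 179.83], [-69.29, 118.12], [-61.27, 80.66], [-181.25, 117.63], [-171.15, -9.14], [-177.46, 177.46]. Speed limits (degrees/s): [159.86, 159.86, 180, 180, 180, 180].

### API

Orientations are given as [roll, pitch, yaw] about the fixed x, y, z axes, in that order (R = Rz(yaw) Ry(pitch) Rx(roll)).
In Python, from workcell import env gives the robot as it stands. The module is installed in compiled form; this text tells all that it offers. Calls block until the motion is done:
- env.goto(position, orientation): joint-space move of the TCP to a pose.
- env.move_straight(position, rotation=None, rate=0.15, force_limit=None): straight line of the TCP; rotation=None keeps the orientation; rate is the mean speed in m/s. With force_limit (N) it stops when the force on the tool has changed by that much, and returns True; else False.
- env.set_joints(angles): joint-space move.
- env.gripper_to(opening, grasp_force=None): opening from 0.0 (shut) to 1.0 (fully open); grasp_force is the grip in N (None keeps the last); returns when the fingers have stopped.
- env.dwell(seconds).
- env.inverse_kinematics(position, orientation): joint angles nearest the present ones, or None.
- env.read_state(): the state.
- env.grab_frame(name): name is "scene" or "side" or "wrist"; returns a dict with "image" (480x640x3 uint8, blue, green, red), "fx", "fy", "cx", "cy" (pixels), "position" and "orientation" of the camera in the world. Camera axes: x right, y up, looking along -z (the intrinsics and any distortion apply to the point x, -y, -z); pixel columns grow to the right and rows downward; lengths in m; the calibration is good to about 2 mm. A picture is of the moment at which its call begins. There is no depth.
A pose or a line that the arm cannot do raises env.Unreachable and nothing moves.
- env.close_job(): hands the job in, once; it reports no verdict.
Trained networks look in a picture, given as the dict that the camera call returned (one of the last four; its "shot" number tells which), for a name from the list of things; names that differ only in an ending like _2 or _b are one class to them, and where a whole thing is asked for, a point or a joint stands for the part that bears it (a point fixed in the world has none). Each returns a list of dicts, best first, with "score" (0 to 1); they miss things now and then, are a little off and sometimes report something else, mostly with a low value. They report only what shows in the picture. A call takes as long as a camera call. They do not tell look-alikes from the thing itself.
- env.search_frame(picture, thing): "xyz" ([x, y, z] in m, in world coordinates, good to about 4 mm: the middle of the surface that is visible of it).
- env.trace(picture, thing): "mask" (480x640 bool, what is visible of it).
The state is a dict: "clock": time; "joint_positions": joint angles; "qvel": joint speeds; "joint_torque": joint torques, N m; "position": TCP position; "tool_rot": TCP orientation; "force": force on the tool from outside, world axes, zero at the start; "wrist_torque": the same for the moment, N m; "opening": opening from 0.0 (shut) to 1.0 (fully open).
Only numpy, scipy, OpenCV 4.12 (cv2) and the standard library are available. Lean on these libraries where they do the work, as an engineer would, in place of code of your own. Each camera call takes 0.05 s, during which the arm holds its last target.

## Working session

There is one attempt and no reset: what is moved stays moved. The work goes in short steps, each a Python script; the robot and the scene stay as the last script left them, time stands still between calls to the robot, and variables do not carry over. Pictures are saved under pics/ and viewed, and the job is handed in when it is done.

```bash
ls; mkdir -p pics
python3 - <<'E'
from workcell import env
import cv2
s=env.read_state(); print({k:s[k] for k in ('clock','position','tool_rot','opening','force')})
for n in('scene','side','wrist'):
    f=env.grab_frame(n); cv2.imwrite(f'pics/{n}0.png',f['image']); print(n,f['position'],f['orientation'],f['fx'],f['fy'],f['cx'],f['cy'],[k for k in f])
    for t in ('collar_thick','collar_medium','collar_thin','stand','seat'):
        try: print(t,[(d['xyz'],d['score']) for d in env.search_frame(f,t)])
        except Exception as e: print(t,repr(e))
print(env.read_state()['clock'])
E
```

```text
pics
{'clock': 0.0, 'position': array([ 0.17724455, -0.59870549,  0.2214556 ]), 'tool_rot': array([-8.98739315e+01,  5.52049603e-03,  1.64803166e+01]), 'opening': 1.0005788889471219, 'force': array([ 0.53640376,  0.12904412, -0.90704653])}
scene [ 1.43737697 -0.58711779  1.25336185] [42.23546988 -0.42981233 58.54380905] 512.5777618476594 512.5777618476594 320.5143379183706 228.83564683039242 ['image', 'fx', 'fy', 'cx', 'cy', 'position', 'orientation', 'shot']
collar_thick [([0.54, -0.174, 0.0184], 0.57), ([0.656, 0.1486, 0.0316], 0.52)]
collar_medium [([0.5062, 0.2736, 0.0246], 0.58), ([0.5754, 0.4459, 0.1315], 0.49)]
collar_thin [([0.4814, 0.0811, 0.0195], 0.5)]
stand [([0.6055, -0.5632, 0.0224], 0.85), ([0.3605, -0.0665, 0.0183], 0.72), ([0.7438, -0.472, 0.0144], 0.59), ([0.6566, 0.1486, 0.0364], 0.59), ([0.5402, -0.1785, 0.0184], 0.56), ([0.5552, 0.1925, 0.0153], 0.56)]
seat [([0.3568, -0.0618, 0.0192], 0.98), ([0.6046, -0.5658, 0.0187], 0.87), ([0.5385, -0.1721, 0.0188], 0.84), ([0.7452, -0.4705, 0.0158], 0.81)]
side [0.42986933 0.77554133 0.9170615 ] [  44.45242963    1.11443131
[... 233 characters left out ...]
0.287, 0.0252], 0.76)]
collar_thin [([0.4838, 0.0812, 0.0203], 0.71), ([0.4995, 0.2794, 0.0272], 0.64)]
stand [([0.5142, -0.1391, 0.021], 0.92), ([0.7106, -0.4487, 0.0267], 0.85), ([0.3375, -0.0311, 0.0184], 0.77), ([0.5811, -0.5455, 0.0254], 0.74)]
seat [([0.5173, -0.1428, 0.0249], 0.94), ([0.713, -0.4459, 0.0249], 0.83), ([0.5826, -0.5474, 0.0259], 0.78), ([0.3393, -0.0331, 0.0209], 0.61)]
wrist [ 0.10719176 -0.62004403  0.38399186] [-1.53227164e+01 -6.55982016e-03  1.06526465e+02] 358.5864842174951 358.5864842174951 321.07207316797496 237.31033268488903 ['image', 'fx', 'fy', 'cx', 'cy', 'position', 'orientation', 'shot']
collar_thick []
collar_medium []
collar_thin []
stand []
seat []
0.9
```

View pics/scene0.png

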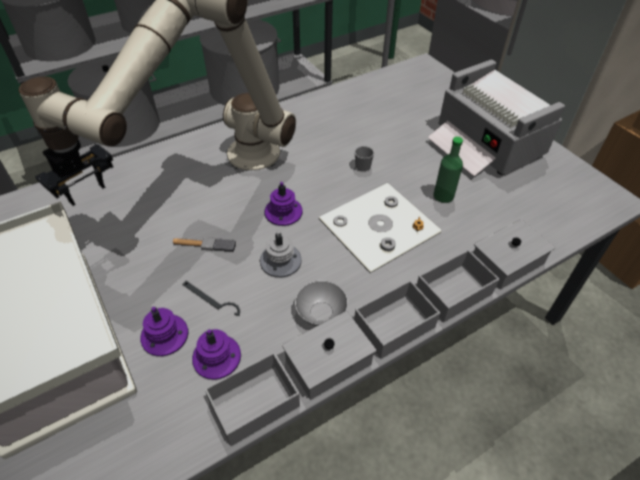

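View pics/side0.png

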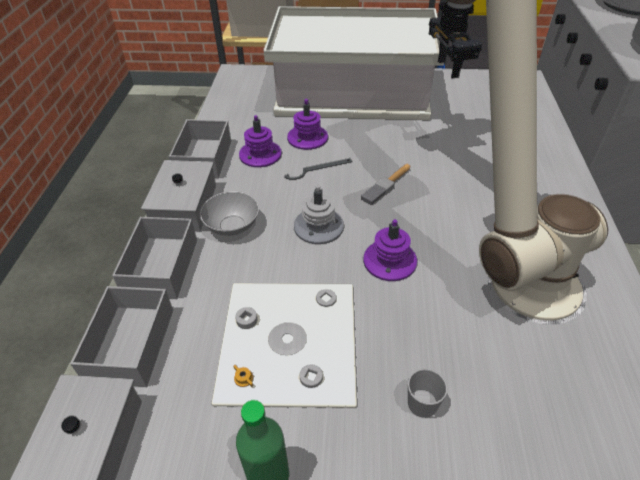

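The grey (real) stand shows at scene (280,255) and side (318,215). The three collars lie on the board at scene (388,244), (391,201) and (341,221). Next I'll look from above with the wrist camera.

```bash
cat > h.py <<'E'
from workcell import env
import numpy as np, cv2
from scipy.spatial.transform import Rotation as Ro
def cam(f):
    return Ro.from_euler('xyz',f['orientation'],degrees=True).as_matrix(), np.array(f['position'])
def proj(f,P):
    R,p=cam(f); c=R.T@(np.array(P)-p); return np.array([f['cx']+f['fx']*c[0]/-c[2], f['cy']-f['fy']*c[1]/-c[2]])
def unproj(f,uv,z):
    R,p=cam(f); d=R@np.array([(uv[0]-f['cx'])/f['fx'],-(uv[1]-f['cy'])/f['fy'],-1]); return p+d*(z-p[2])/d[2]
def ck(): 
    s=env.read_state(); return round(s['clock'],2),np.round(s['position'],4),np.round(s['tool_rot'],2),np.round(s['force'],2),round(s['opening'],3)
E
python3 - <<'E'
from h import *
import pickle
env.goto([0.53,-0.158,0.20],[-90,0,0]); print(ck())
f=env.grab_frame('wrist'); cv2.imwrite('pics/w1.png',f['image']); pickle.dump(f,open('w1.pkl','wb'))
print(f['position'],f['orientation'])
env.goto([0.56,0.17,0.20],[-90,0,0]); print(ck())
f=env.grab_frame('wrist'); cv2.imwrite('pics/w2.png',f['image']); pickle.dump(f,open('w2.pkl','wb'))
for t in ('collar_thick','collar_medium','collar_thin','nut','spare_knife'):
    print(t,[(d['xyz'],d['score']) for d in env.search_frame(f,t)])
print(ck())
E
```

```text
(2.93, array([ 0.5299, -0.1587,  0.2   ]), array([-9.001e+01, -0.000e+00, -5.000e-02]), array([ 0.2 ,  0.32, -0.06]), 1.0)
[ 0.45667575 -0.15890862  0.36146615] [-1.53179429e+01 -1.27871928e-02  8.99854827e+01]
(4.23, array([0.5601, 0.169 , 0.2   ]), array([-9.002e+01,  1.000e-02, -6.000e-02]), array([-1.1 ,  0.24, -0.17]), 1.0)
collar_thick [([0.6376, 0.1541, 0.0324], 0.79)]
collar_medium [([0.4991, 0.2756, 0.0196], 0.63)]
collar_thin [([0.4833, 0.0801, 0.0211], 0.98)]
nut [([0.6149, 0.2961, 0.0305], 0.86)]
spare_knife [([0.5589, 0.1918, 0.0155], 0.7)]
(4.53, array([0.5602, 0.1691, 0.2001]), array([-9.e+01, -0.e+00, -8.e-02]), array([-0.66,  0.64, -1.17]), 0.998)
```

View pics/w1.png

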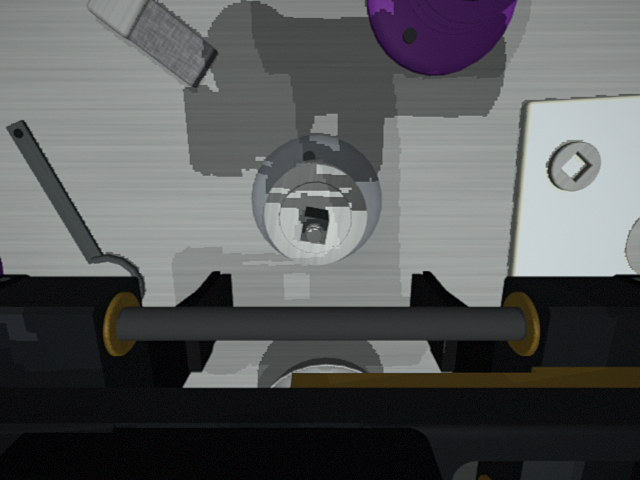

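View pics/w2.png

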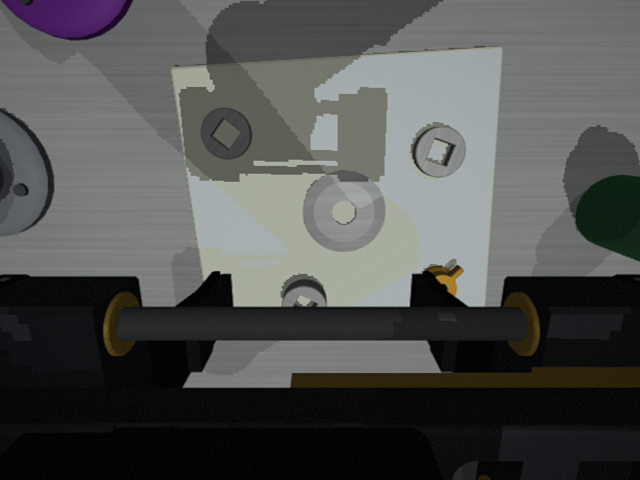

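Run:
```python
from h import *
f=cv2.imread('pics/w1.png')[170:270,260:380]; f=cv2.convertScaleAbs(f,alpha=1.3,beta=10)
cv2.imwrite('pics/w1z.png',cv2.resize(f,None,fx=6,fy=6,interpolation=cv2.INTER_CUBIC))
```

```text
(no output)
```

View pics/w1z.png

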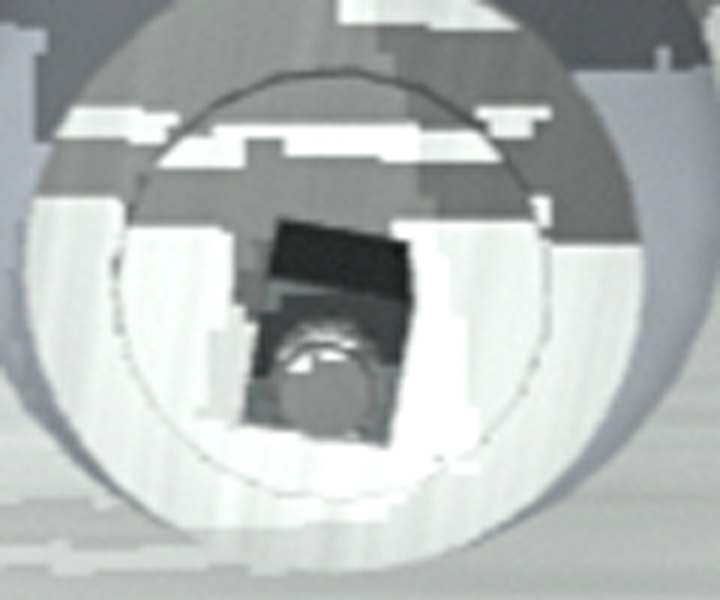

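Run:
```python
from h import *
import pickle
f=pickle.load(open('w1.pkl','rb'))
C=np.array([(268,283),(412,302),(388,445),(244,422)],float)/6+[260,170]-0.4
P=np.array([unproj(f,c,.122)[:2] for c in C]); print(P*1000)
print('ctr',P.mean(0)*1000)
for i in range(4):
    e=P[(i+1)%4]-P[i]; print(np.linalg.norm(e)*1e3,np.degrees(np.arctan2(e[1],e[0]))%90)
print('flange',unproj(f,np.array([334,284])/6+[260,170]-.4,.084)*1e3,[unproj(f,np.array(a)/6+[260,170]-.4,.084)*1e3 for a in((118,284),(550,284))])
g=cv2.imread('pics/w2.png')
out=[]
for (u,v) in ((227,133),(438,151),(303,292)):
    c=g[v-30:v+30,u-35:u+35]; out.append(cv2.resize(cv2.convertScaleAbs(c,alpha=1.2),None,fx=5,fy=5,interpolation=cv2.INTER_CUBIC))
cv2.imwrite('pics/w2z.png',cv2.resize(np.hstack(out),(800,228))) 
cv2.imwrite('pics/w2zz.png',np.vstack([np.hstack(out[:2])]))
```

```text
[[ 507.74285879 -170.32433984]
 [ 509.95672718 -153.9523434 ]
 [ 526.92562928 -156.65005695]
 [ 524.14918533 -173.30673653]]
ctr [ 517.19360014 -163.55836918]
16.521001203980823 82.29901151930795
17.182005035757637 80.96672331509721
16.886492112304424 80.53657103041557
16.675198362463444 79.69708643187457
flange [ 515.98352883 -163.44787299   84.        ] [array([ 515.97496657, -191.88638677,   84.        ]), array([ 515.99209149, -135.00805812,   84.        ])]
```

View pics/w2zz.png

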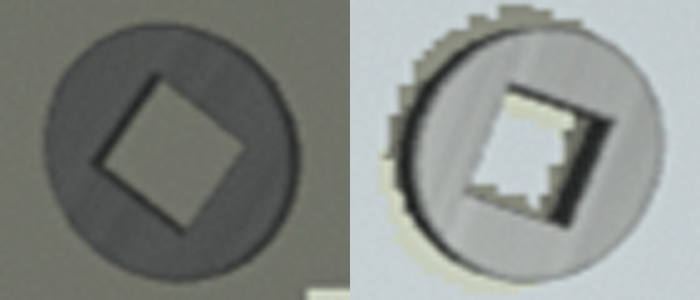

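The bar end shows a clear square of about 17 mm at (0.517,-0.164). Its yaw is about -9° (mod 90), and the flange centre agrees. Next I'll view the thick collar in the same framing.

```bash
cat >> h.py <<'E'
import pickle
def shot(name,u=None,v=None,z=None,psi=None):
    f=env.grab_frame('wrist'); pickle.dump(f,open(name+'.pkl','wb'))
    c=cv2.convertScaleAbs(f['image'][140:265,240:390],alpha=1.2); cv2.imwrite(f'pics/{name}.png',cv2.resize(c,None,fx=5,fy=5,interpolation=cv2.INTER_CUBIC)); return f
def full(p): return np.array(p,float)/5+[240,140]-0.4
def meas(name,corners,z):
    f=pickle.load(open(name+'.pkl','rb'))
    P=np.array([unproj(f,full(c),z)[:2] for c in corners]); print('ctr mm',P.mean(0)*1e3)
    for i in range(len(P)):
        e=P[(i+1)%len(P)]-P[i]; print(round(np.linalg.norm(e)*1e3,2),round(np.degrees(np.arctan2(e[1],e[0]))%90,2))
    return P.mean(0)
E
python3 - <<'E'
from h import *
f=pickle.load(open('w2.pkl','rb'))
print(unproj(f,(303,292),.032),unproj(f,(438,151),.025),unproj(f,(227,133),.020))
t=unproj(f,(303,295),.032)
env.goto([t[0]+.0125,t[1]+.005,.12],[-90,0,0]); print(ck()); shot('t1')
E
```

```text
[0.63342116 0.15072961 0.032     ] [0.49736913 0.27547244 0.025     ] [0.48142191 0.0827452  0.02      ]
(5.08, array([0.6492, 0.1551, 0.1192]), array([-9.006e+01,  8.000e-02, -4.000e-02]), array([ 0.01, -0.5 ,  0.33]), 0.997)
```

View pics/t1.png

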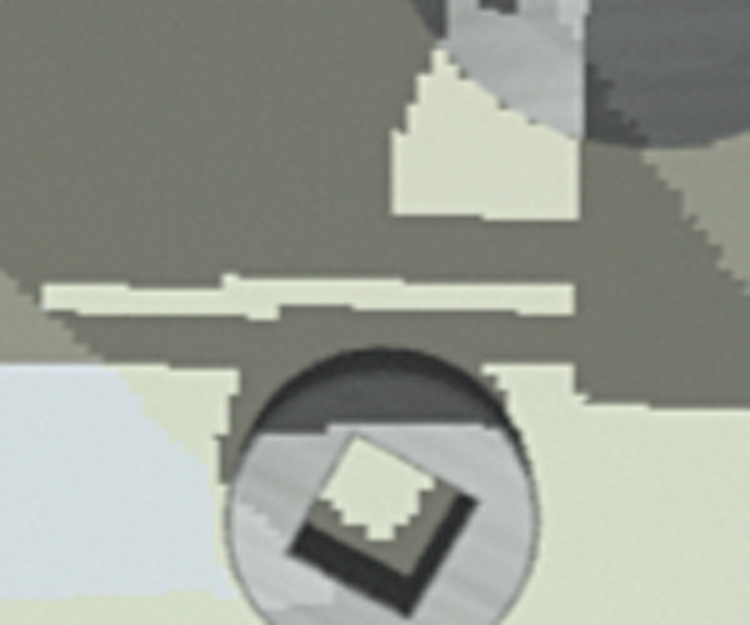

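Run:
```python
from h import *
c=meas('t1',[(352,433),(478,500),(410,615),(290,550)],.032)
```

```text
ctr mm [649.48805468 151.2007911 ]
20.61 61.24
20.05 60.79
20.07 60.22
19.7 62.35
```

Run:
```python
from h import *
psi=-20; a=np.radians(psi); R=np.array([[np.cos(a),-np.sin(a)],[np.sin(a),np.cos(a)]])
t=np.array([.6495,.1512])+R@[.0125,.005]
env.move_straight([t[0],t[1],.110],[-90,0,psi]); env.dwell(.15); print(ck()); shot('t2')
```

```text
(5.78, array([0.6629, 0.152 , 0.1111]), array([-8.994e+01, -6.000e-02, -1.990e+01]), array([-0.35,  0.12, -0.5 ]), 0.999)
```

View pics/t2.png

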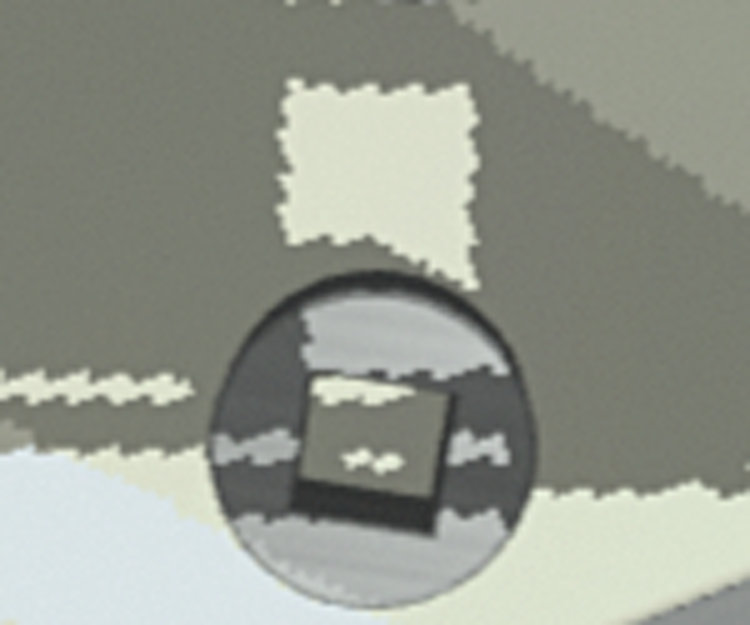

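Run:
```python
from h import *
c=meas('t2',[(312,375),(454,393),(433,535),(292,512)],.032)
f=pickle.load(open('t2.pkl','rb')); print(f['position'],f['orientation'])
f=pickle.load(open('w1.pkl','rb')); print(f['position'],f['orientation'])
```

```text
ctr mm [649.8279141  151.11460806]
19.59 62.74
20.53 62.29
19.98 60.44
19.73 61.19
[0.59375378 0.17606456 0.27247152] [-15.37037258  -0.09047918  70.13254246]
[ 0.45667575 -0.15890862  0.36146615] [-1.53179429e+01 -1.27871928e-02  8.99854827e+01]
```

Run:
```python
from h import *
o=[-90,0,-20]
env.move_straight([.6498,.1511,.05],o,rate=.12)
print(env.move_straight([.6498,.1511,.0145],o,rate=.06,force_limit=10),ck())
env.gripper_to(0.3,25); print(ck())
env.move_straight([.6498,.1511,.14],o,rate=.15); print(ck())
f=env.grab_frame('wrist'); cv2.imwrite('pics/g1.png',f['image']);
```

```text
False (7.23, array([0.65  , 0.1511, 0.0144]), array([-9.e+01, -1.e-02, -2.e+01]), array([ 0.51, -0.8 ,  0.94]), 1.001)
(8.02, array([0.6499, 0.1512, 0.0146]), array([-8.999e+01, -1.000e-02, -2.000e+01]), array([ 0.62,  0.63, -0.14]), 0.518)
(9.0, array([0.6488, 0.1508, 0.1385]), array([-90.09,   0.14, -20.02]), array([-0.45, -0.47, -2.14]), 0.518)
```

View pics/g1.png

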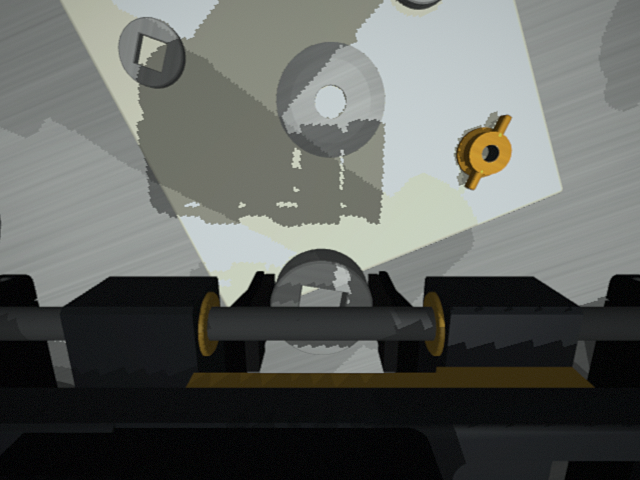

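Run:
```python
from h import *
o=[-90,0,0]
env.goto([.5166,-.1635,.165],o); print(ck())
env.move_straight([.5166,-.1635,.130],o,rate=.1); env.dwell(.2); print(ck())
print(env.move_straight([.5166,-.1635,.115],o,rate=.03,force_limit=6),ck())
```

```text
(10.34, array([ 0.5173, -0.163 ,  0.1649]), array([-9.e+01, -2.e-02,  3.e-02]), array([ 0.51, -0.42, -2.54]), 0.515)
(11.04, array([ 0.5172, -0.1635,  0.1308]), array([-9.001e+01, -1.000e-01,  2.000e-02]), array([ 0.26, -0.59, -1.87]), 0.514)
False (11.69, array([ 0.5165, -0.1635,  0.1149]), array([-9.e+01,  2.e-02, -0.e+00]), array([ 0.72,  0.01, -2.73]), 0.513)
```

It slid on at the first try, with no contact force. Next I'll lower it to the seat.

Run:
```python
from h import *
o=[-90,0,0]
r=env.move_straight([.5166,-.1635,.090],o,rate=.05,force_limit=8); print(r,ck())
if not r: r=env.move_straight([.5166,-.1635,.0845],o,rate=.012,force_limit=5); print(r,ck())
```

```text
False (12.34, array([ 0.5164, -0.1635,  0.0898]), array([-9.e+01,  5.e-02,  0.e+00]), array([-0.09,  0.4 , -1.91]), 0.517)
True (12.72, array([ 0.5167, -0.1635,  0.0864]), array([-9.001e+01, -2.000e-02,  1.000e-02]), array([-0.57, -0.35,  4.77]), 0.516)
```

Run:
```python
from h import *
o=[-90,0,0]
env.gripper_to(0.8); print(ck())
env.move_straight([.5166,-.1635,.15],o,rate=.15)
env.move_straight([.53,-.158,.20],o,rate=.15);env.dwell(.15); print(ck()); shot('s1')
# medium view
m=np.array([.4974,.2755]); env.goto([m[0]+.0125,m[1]+.005,.108],o); env.dwell(.15); print(ck()); shot('m1')
```

```text
(13.47, array([ 0.5155, -0.1633,  0.085 ]), array([-8.997e+01,  1.600e-01, -3.000e-02]), array([-0.17,  0.54,  1.32]), 0.799)
(14.7, array([ 0.5288, -0.1579,  0.1983]), array([-8.997e+01,  2.000e-01, -2.000e-02]), array([-0.37, -0.14,  0.05]), 0.799)
(16.54, array([0.5104, 0.2796, 0.1083]), array([-8.998e+01, -2.000e-02, -9.000e-02]), array([ 0.44,  0.29, -0.63]), 0.805)
```

View pics/s1.png

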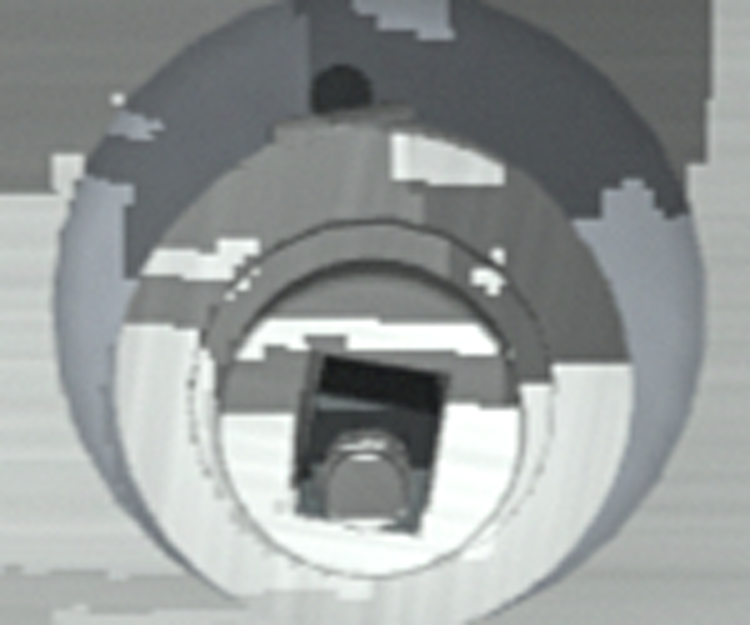

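View pics/m1.png

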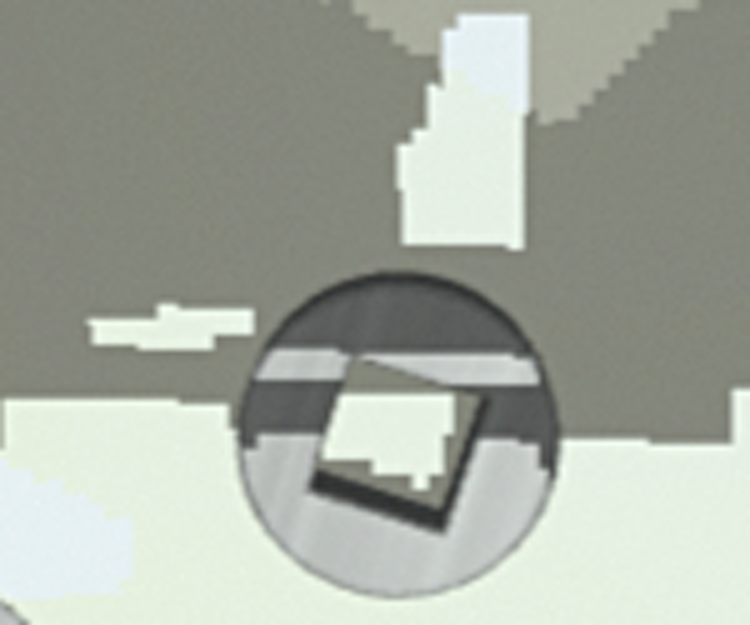

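Thick collar is flat on the flange, with its circle inside the flange circle. The medium collar shows at crop (400,440).

Run:
```python
from h import *
meas('m1',[(352,355),(490,398),(445,533),(310,490)],.025)
f=pickle.load(open('m1.pkl','rb')); print(unproj(f,full((399,438)),.025), [unproj(f,full(p),.025) for p in((238,438),(560,438))])
```

```text
ctr mm [497.91361807 278.2598957 ]
20.16 72.32
20.62 72.52
20.17 71.57
20.35 72.49
[0.4969353  0.27822669 0.025     ] [array([0.49690944, 0.25561692, 0.025     ]), array([0.49696117, 0.30083905, 0.025     ])]
```

Run:
```python
from h import *
o=[-90,0,-9]; c=[.4979,.2783]
env.move_straight([*c,.05],o,rate=.12)
print(env.move_straight([*c,.0145],o,rate=.06,force_limit=10),ck())
env.gripper_to(0.3,25); print(ck())
env.move_straight([*c,.15],o,rate=.18)
o=[-90,0,0];s=[.5166,-.1635]
env.goto([*s,.165],o); print(ck())
env.move_straight([*s,.130],o,rate=.1); env.dwell(.2); print(ck())
r=env.move_straight([*s,.115],o,rate=.03,force_limit=6);print(r,ck())
if not r: r=env.move_straight([*s,.104],o,rate=.015,force_limit=5); print(r,ck())
```

```text
False (17.98, array([0.4981, 0.2784, 0.0144]), array([-9.00e+01, -1.00e-02, -8.99e+00]), array([-0.35,  0.33,  0.07]), 0.801)
(18.54, array([0.498 , 0.2784, 0.0147]), array([-8.998e+01, -1.000e-02, -9.000e+00]), array([-0.3 ,  0.17,  1.29]), 0.513)
(21.07, array([ 0.5169, -0.1628,  0.1648]), array([-8.999e+01,  0.000e+00,  6.000e-02]), array([-0.22,  0.39, -2.08]), 0.515)
(21.77, array([ 0.5172, -0.1635,  0.1308]), array([-9.001e+01, -1.000e-01,  1.000e-02]), array([-0.34,  0.07, -1.45]), 0.511)
False (22.42, array([ 0.5166, -0.1635,  0.1149]), array([-9.001e+01,  1.000e-02,  1.000e-02]), array([-0.24,  0.42, -1.18]), 0.517)
True (22.99, array([ 0.5165, -0.1635,  0.1067]), array([-9.001e+01,  2.000e-02,  2.000e-02]), array([-0.78,  1.26,  3.89]), 0.517)
```

Seated at TCP 0.1067, where 0.1065 was expected. Releasing, then looking at the shaft and at the thin collar.

Run:
```python
from h import *
o=[-90,0,0]
env.gripper_to(0.8); print(ck())
env.move_straight([.5166,-.1635,.16],o,rate=.15)
env.move_straight([.53,-.158,.20],o,rate=.15);env.dwell(.15); print(ck()); shot('s2')
m=np.array([.4816,.0825]); env.goto([m[0]+.0125,m[1]+.005,.10],o); env.dwell(.15); print(ck()); shot('n1')
```

```text
(23.73, array([ 0.5156, -0.1633,  0.1055]), array([-8.997e+01,  1.600e-01, -2.000e-02]), array([ 0.16,  0.02, -0.21]), 0.797)
(24.83, array([ 0.5287, -0.1579,  0.1982]), array([-8.997e+01,  2.000e-01, -3.000e-02]), array([ 0.1 , -0.09,  0.13]), 0.795)
(26.07, array([0.4948, 0.0866, 0.1005]), array([-8.997e+01, -6.000e-02, -1.000e-01]), array([ 0.44,  0.4 , -0.23]), 0.799)
```

View pics/s2.png

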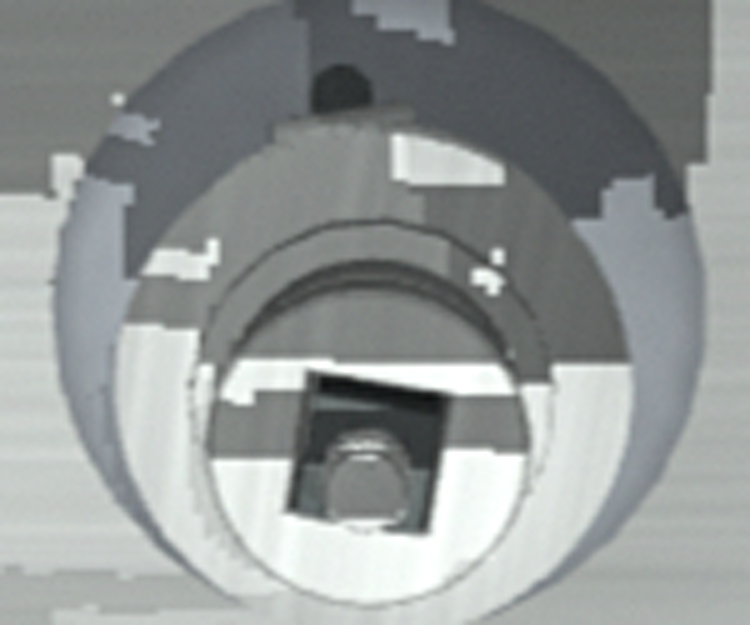

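View pics/n1.png

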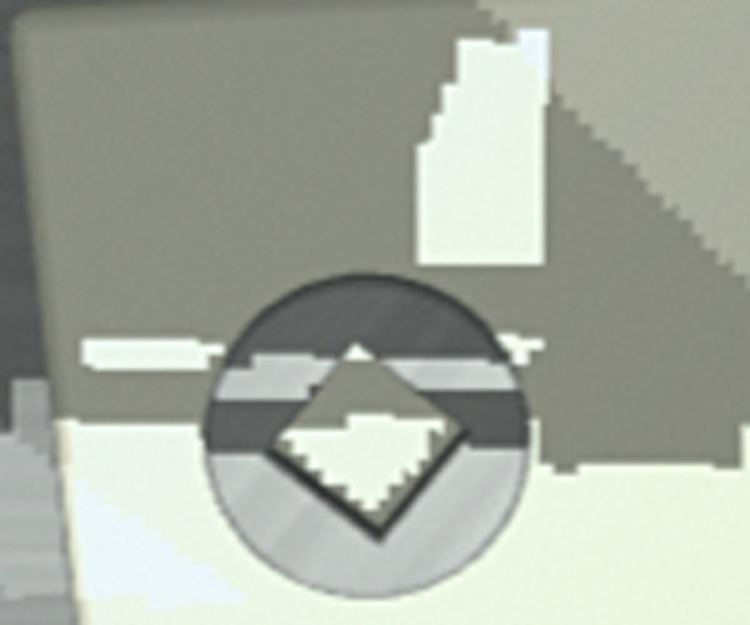

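Medium collar is on and stacked. The thin one shows at crop (366,440).

Run:
```python
from h import *
meas('n1',[(356,342),(468,432),(378,541),(266,452)],.020)
f=pickle.load(open('n1.pkl','rb')); print(unproj(f,full((366,438)),.02), [unproj(f,full(p),.02) for p in((203,438),(530,438))])
```

```text
ctr mm [481.29060181  80.85062327]
19.97 50.57
20.18 51.47
20.22 50.1
20.01 50.78
[0.48064539 0.08071521 0.02      ] [array([0.48061391, 0.05808922, 0.02      ]), array([0.48067706, 0.10348337, 0.02      ])]
```

Run:
```python
from h import *
o=[-90,0,-30.5]; c=[.4812,.0808]
env.move_straight([*c,.05],o,rate=.12)
print(env.move_straight([*c,.0140],o,rate=.06,force_limit=10),ck())
env.gripper_to(0.3,25); print(ck())
env.move_straight([*c,.15],o,rate=.18)
o=[-90,0,0];s=[.5166,-.1635]
env.goto([*s,.165],o); print(ck())
env.move_straight([*s,.130],o,rate=.1); env.dwell(.3); print(ck())
r=env.move_straight([*s,.1165],o,rate=.015,force_limit=5); print(r,ck())
```

```text
False (27.56, array([0.4813, 0.0809, 0.0139]), array([-90.  ,  -0.  , -30.49]), array([-0.86, -0.22,  0.37]), 0.799)
(28.13, array([0.4814, 0.0809, 0.0141]), array([-8.998e+01, -1.000e-02, -3.049e+01]), array([-0.77,  0.38,  0.57]), 0.508)
(30.02, array([ 0.5162, -0.1631,  0.164 ]), array([-8.998e+01,  1.100e-01, -4.000e-02]), array([ 1.83,  1.01, -0.84]), 0.508)
(30.82, array([ 0.5169, -0.1635,  0.1306]), array([-9.e+01, -7.e-02,  0.e+00]), array([-0.49, -0.  , -1.19]), 0.509)
True (31.52, array([ 0.5165, -0.1635,  0.1191]), array([-9.001e+01,  4.000e-02,  1.000e-02]), array([-0.52, -0.08,  3.69]), 0.515)
```

Contact came at TCP 0.1191, where fully home is 0.119 and sitting on the bar end would be 0.124. So it is home. Releasing and checking.

Run:
```python
from h import *
o=[-90,0,0]
env.gripper_to(0.85); print(ck())
env.move_straight([.5166,-.1635,.17],o,rate=.12)
env.move_straight([.53,-.158,.20],o,rate=.15);env.dwell(.15); print(ck()); shot('s3')
env.goto([.45,-.40,.25],o); 
for n in('side','scene'):
    f=env.grab_frame(n); u,v=map(int,proj(f,[.5166,-.1635,.11])); c=f['image'][v-45:v+55,u-60:u+60]; cv2.imwrite(f'pics/{n}9.png',cv2.resize(c,None,fx=5,fy=5,interpolation=cv2.INTER_CUBIC)); cv2.imwrite(f'pics/{n}9f.png',f['image'])
print(ck())
```

```text
(32.33, array([ 0.5156, -0.1633,  0.1182]), array([-8.997e+01,  1.500e-01, -2.000e-02]), array([-0.33,  0.12,  0.76]), 0.85)
(33.43, array([ 0.5288, -0.1579,  0.1985]), array([-8.997e+01,  1.700e-01, -2.000e-02]), array([-0.67, -0.26,  0.12]), 0.852)
(34.6, array([ 0.4506, -0.3987,  0.2496]), array([-8.996e+01,  3.000e-02,  1.100e-01]), array([-0.04, -0.03, -0.44]), 0.844)
```

View pics/s3.png

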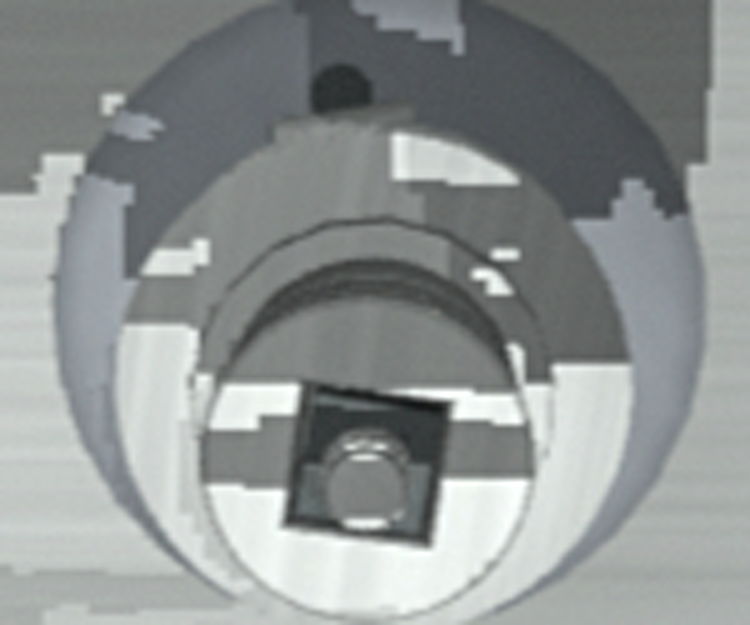

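View pics/side9.png

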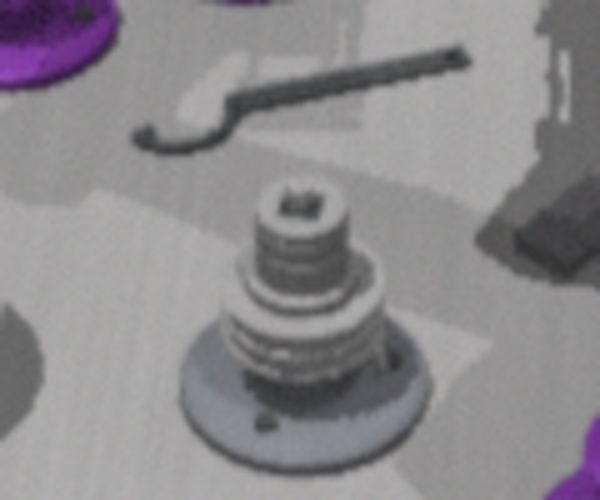

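View pics/side9f.png

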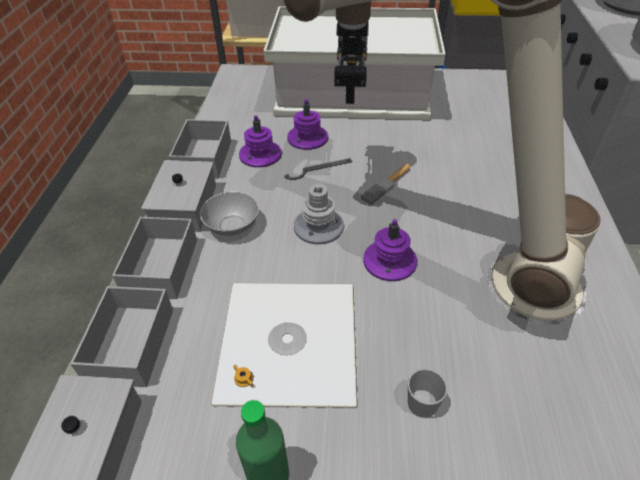

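The three collars are stacked flat, the bar end shows inside the top bore, and everything else is where it was. Handing in.

```bash
python3 -c "
from h import *
env.close_job(); print(ck())"
```

```text
the job is handed in; nothing more can be done
the job is handed in; nothing more can be done
```

All three collars are on the grey stand's shaft, with the thick one against the flange, then the medium and the thin on top. I handed the job in at about 35 s of the 72 s allowed.

- **Fit:** Each collar was turned in the gripper to match the shaft flats I saw from above (about -9°). All three slid on at the first try and were lowered in the gripper the whole way.
- **Seating:** They touched down at tool heights of 86.4, 106.7 and 119.1 mm, against the expected 86.5, 106.5 and 119.0 mm. Contact forces were about 5 N or so.
- **Pictures:** The last wrist and side pictures show a flat, aligned stack with the bar end inside the top bore. Apart from the three collars, the side picture looks the same as at the start.
- **Disagreements:** The bar end measured about 0.8 mm smaller in the picture than its stated 17.6 mm. The flange and bar-end centres differed by about 1.2 mm. Neither affected the fit, and no check failed.

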